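# Make up the microscope tray and the smear tray

## Task

Make up the two trays on the desk from the stock lying around them: the microscope tray (three square compartments) gets the eyepiece, the objective and the small oil bottle, one to a compartment in any order; the smear tray (one long and one short compartment) gets the slide box lying flat in the long compartment and the tall stain bottle in the short one. Set each thing down gently, without dropping it, upright just as it stood on the desk, on the floor of its compartment. Leave the specimen pot, the black canister and the culture dish standing where they are.

Things in the scene. Friction and masses are not known exactly. Their poses are not given: they have to be found in the camera images.
- eyepiece_mid (a point): the eyepiece: a black round body 34 mm across and 34 mm high standing on its rubber eyecup, narrowing at the top to a bright steel tube 23 mm across; 56 mm high in all. Loose. This point is on its upright axis (its z), half-way up, 28 mm above its underside
- objective_mid (a point): the objective: a steel barrel, round, standing on its narrower 20 mm brass mounting thread with the tapered nose up; barrel 27 mm across from 5 to 34 mm above its foot, then tapering to a nose 8 mm across; 50 mm high in all. Loose. This point is on its upright axis (its z), half-way up, 25 mm above its underside
- oil_bottle_mid (a point): the small oil bottle: round amber glass 28 mm across and straight up to 36 mm, black screw cap 20 mm across on top; 58 mm high in all. Loose. This point is on its upright axis (its z), half-way up, 29 mm above its underside
- stain_bottle_mid (a point): the tall stain bottle: round amber glass 36 mm across and straight up to 56 mm, black collar 23 mm across and a thin rubber dropper teat on top; 90 mm high in all (the taller and wider of the two amber bottles). Loose. This point is on its upright axis (its z), half-way up, 45 mm above its underside
- slide_box_mid (a point): the slide box: a closed flat white plastic box for microscope slides, 44 mm (its x) by 84 mm (its y) by 34 mm high, lying flat, its lid latched; take it across the 44 mm. Loose. This point is on its upright axis (its z), half-way up, 17 mm above its underside
- pot_mid (a point): a bystander: specimen pot with a wide white ribbed lid 54 mm across, 53 mm high, standing among the stock. Loose. This point is its centre, half-way up
- canister_mid (a point): a bystander: black round canister with a white label and black lid, 50 mm across, 72 mm high, standing among the stock. Loose. This point is its centre, half-way up
- dish_mid (a point): a bystander: small shut round culture dish, pale, 60 mm across, 15 mm high, lying among the stock. Loose. This point is its centre, half-way up
- microscope_tray: the microscope tray: shallow grey tray 186 mm long (y) and 64 mm wide (x) with two dividers, so three equal square compartments in a row, each 58 mm inside, centred at y = -61, 0 and +61 mm, x = 0. Origin: centre of its underside, on the desk; z up. Fixed. Floor 3 mm thick; walls and dividers only 10 mm high, 3 mm thick: held by its upper part, a thing is set down with the fingertips above them
- smear_tray: the smear tray: shallow grey tray 186 mm long (y) and 80 mm wide (x) with one divider, two compartments 74 mm wide (x): a long one, 113 mm, centred at y = -33.5 mm, and a short one, 64 mm, centred at y = +58 mm. Origin: centre of its underside, on the desk; z up. Fixed. Floor 3 mm thick; walls and dividers only 10 mm high, 3 mm thick: held by its upper part, a thing is set down with the fingertips above them
Mind the look-alikes: they are no part of the job. Leave any purple look-alike of the part that bears slide_box_mid alone.

How it is judged (in metres and radians):
At the end, for the whole second after the job is handed in: Each thing upright (0.12 rad), at rest and on the floor (3.5 mm) of its compartment, centred to 18 mm (21 mm across the smear tray); microscope tray: one per compartment; slide box in the long, stain bottle in the short one; pot, canister, dish upright, moved under 30 mm (z of eyepiece_mid in the frame of microscope_tray between 0.0275 and 0.0345 m and angle between each of eyepiece_mid, objective_mid, oil_bottle_mid, slide_box_mid, stain_bottle_mid, pot_mid, canister_mid, dish_mid's own z axis and vertical below 0.12 rad and linear speed of each of eyepiece, objective, oil_bottle, slide_box, stain_bottle below 0.02 m/s and angular speed of each of eyepiece, objective, oil_bottle, slide_box, stain_bottle below 0.3 rad/s and x of eyepiece_mid in the frame of microscope_tray between -0.018 and 0.018 m and z of objective_mid in the frame of microscope_tray between 0.0245 and 0.0315 m and x of objective_mid in the frame of microscope_tray between -0.018 and 0.018 m and z of oil_bottle_mid in the frame of microscope_tray between 0.0285 and 0.0355 m and x of oil_bottle_mid in the frame of microscope_tray between -0.018 and 0.018 m and (y of eyepiece_mid in the frame of microscope_tray between -0.079 and -0.043 m or y of objective_mid in the frame of microscope_tray between -0.079 and -0.043 m or y of oil_bottle_mid in the frame of microscope_tray between -0.079 and -0.043 m) and (y of eyepiece_mid in the frame of microscope_tray between -0.018 and 0.018 m or y of objective_mid in the frame of microscope_tray between -0.018 and 0.018 m or y of oil_bottle_mid in the frame of microscope_tray between -0.018 and 0.018 m) and (y of eyepiece_mid in the frame of microscope_tray between 0.043 and 0.079 m or y of objective_mid in the frame of microscope_tray between 0.043 and 0.079 m or y of oil_bottle_mid in the frame of microscope_tray between 0.043 and 0.079 m) and z of slide_box_mid in the frame of smear_tray between 0.0165 and 0.0235 m and x of slide_box_mid in the frame of smear_tray between -0.021 and 0.021 m and y of slide_box_mid in the frame of smear_tray between -0.0515 and -0.0155 m and z of stain_bottle_mid in the frame of smear_tray between 0.0445 and 0.0515 m and x of stain_bottle_mid in the frame of smear_tray between -0.021 and 0.021 m and y of stain_bottle_mid in the frame of smear_tray between 0.04 and 0.076 m and distance of each of pot_mid, canister_mid, dish_mid from where it was at the start of the episode below 0.03 m); the robot touches nothing.
It fails at once if the specimen pot, the black canister or the culture dish is knocked over (angle between any of pot_mid, canister_mid, dish_mid's own z axis and vertical above 0.6 rad).
It fails at once if one of the five things is dropped (in free fall, touching nothing, more than 20 mm above where it would stand on the desk) ((contact force between eyepiece and anything else below 0.001 N and height (world z) of eyepiece_mid above 0.048 m) or (contact force between objective and anything else below 0.001 N and height (world z) of objective_mid above 0.045 m) or (contact force between oil_bottle and anything else below 0.001 N and height (world z) of oil_bottle_mid above 0.049 m) or (contact force between stain_bottle and anything else below 0.001 N and height (world z) of stain_bottle_mid above 0.065 m) or (contact force between slide_box and anything else below 0.001 N and height (world z) of slide_box_mid above 0.037 m)).
It also fails if it takes over 134 s, if anything falls off the work surface, if the arm or the gripper's body presses on something with over 40 N, if the wrist force passes 120 N, or if a joint passes its speed limit or range.

## Robot

A 6-joint arm with a two-finger parallel gripper is mounted at the origin on the work surface. World frame = base frame: x ahead of the robot, y to its left, z up, the work surface at z = 0. Lengths are in mm, angles in rad, forces in N, time in s.
With the tool pointing down it reaches from about 400 to 925 mm from the base axis. Payload 12.5 kg.
Tool frame: the origin (TCP) lies midway between the tips of the shut fingers; the grasp point (between the pads) lies 19 mm behind it; z points along the fingers, y is the direction in which the jaws open and shut (so a half turn about z gives the same grasp; the last joint's range is limited). The gripper opens to 95 mm and grips with 3 to 60 N. Pads are 20 mm wide; open, the fingers measure 119 mm over their backs; the gripper's body (75 mm by 180 mm) begins 59 mm behind the grasp point.
Start: joints at [-1.296, 0.491, 1.559, -0, 1.092, -0.106], TCP at [232.313, -580.239, 214.661] pointing down, gripper open.
Joint ranges: [-3.1, 3.1], [-0.84, 2.19], [0.05, 2.79], [-1.13, 4.28], [0.06, 2.93], [-2.69, 2.69]. Speed limits (rad/s): [2.22, 2.22, 2.79, 3.14, 3.14, 3.14].

## Interface

Orientations are given as [roll, pitch, yaw] about the fixed x, y, z axes, in that order (R = Rz(yaw) Ry(pitch) Rx(roll)).
In Python, from cell import * gives the robot as it stands. The module is installed in compiled form; this text tells all that it offers.
- The arm moves only by the tool carry_out, never from a script. Its argument "moves" is a list of rows, each an object of numbers: "dx", "dy", "dz": the shift along the tool's x, y, z in m; "twist": the turn about the tool's z in degrees. A call has 1 to 5 rows; each row is the pose to reach, as a shift and turn from the pose commanded when the call began, along the tool's axes at that moment; what a row does not reach only later rows make up. A row lasts 1/10 s, in which the tool goes at most 50 mm and 8.59 degrees, less where a joint would pass 70% of its speed; a pose out of reach is approached as far as the arm can. A call with a gripper value outside its range is refused whole. "grip" is the finger opening in m, from 0 to 0.0951, set as the call begins (left out, the last holds). The fingers move at their own pace and stop on an object; the grip force is fixed at half the most. Time passes only in rows, so rows that repeat a pose let the fingers close. It gives the time, the measured TCP pose, the force and the opening at its end, in the units of the state.
- state(): the state, without advancing time (a new reading comes with each control period).
- read_camera(name): name is "side" or "top"; returns (picture, depth): 420x560x3 uint8, red, green, blue; 420x560 float32, mm along the optical axis (not along the pixel's ray), 0 where there is no reading.
- camera_info(name): a dict with "mtx" (3x3 intrinsics, pixels), "R" (3x3) and "t" (3): a world point X has camera coordinates R X + t. Camera axes: x right, y down, z forward; pixel columns grow to the right and rows downward; lengths in mm; the calibration is good to about 2 mm. A picture is of the moment at which its call begins. camera_info takes no time and is no camera call.
- job_done(): hands the job in, once; it reports no verdict.
The state is a dict: "t": time; "joints": joint angles; "qvel": joint speeds; "tau": joint torques, N m; "eef_pos": TCP position; "tcp_rot": TCP orientation; "ft_force": force on the tool from outside, world axes, zero at the start; "moment": the same for the moment, N m; "opening": opening from 0.0 (shut) to 1.0 (fully open).
Only numpy, scipy, OpenCV 4.12 (cv2) and the standard library are available. Lean on these libraries where they do the work, as an engineer would, in place of code of your own. Each camera call takes 0.05 s, during which the arm holds its last target. There are 200 camera calls.

## Working session

There is one attempt and no reset: what is moved stays moved. The work goes in short steps, Python scripts to look and compute and a tool call to move; the robot and the scene stay as the last step left them, time stands still between calls to the robot, and variables do not carry over. Pictures are saved under pics/ and viewed, about 12 in all and at most 16, crops included, and the job is handed in when it is done.

Besides the shell and the picture viewer there is one more tool, called after "Emit:" as name(argument=value, ...) on one line, values as JSON. carry_out: Moves the arm, as the interface text tells. Its arguments: {"type":"object","properties":{"moves":{"type":"array","items":{"type":"object","properties":{"dx":{"type":"number"},"dy":{"type":"number"},"dz":{"type":"number"},"twist":{"type":"number"}}}},"grip":{"type":"number"}},"required":["moves"]}

```bash
mkdir -p pics
python3 - <<'E'
from cell import *
import cv2,numpy as np
s=state();print({k:np.round(v,3) for k,v in s.items()})
for n in("side","top"):
    p,d=read_camera(n);cv2.imwrite(f"pics/{n}0.png",p[:,:,::-1]);np.savez(f"{n}0.npz",p=p,d=d)
    c=camera_info(n);print(n,np.round(c["mtx"],1).tolist(),np.round(c["R"],3).tolist(),np.round(c["t"],1), -c["R"].T@c["t"])
E
```

```text
{'t': np.float64(0.0), 'joints': array([-1.296,  0.492,  1.559,  0.   ,  1.092, -0.106]), 'qvel': array([-0.   , -0.001,  0.001,  0.002,  0.001, -0.003]), 'tau': array([ 1.0000e-03, -6.1265e+01, -2.5817e+01,  6.9000e-02,  4.8000e-02,
       -0.0000e+00]), 'eef_pos': array([ 232.248, -579.967,  214.02 ]), 'tcp_rot': array([-3.14 , -0.   ,  0.381]), 'ft_force': array([-0.198,  0.561,  0.981]), 'moment': array([0.03 , 0.014, 0.014]), 'opening': np.float64(0.998)}
side [[380.2, 0.0, 283.9], [0.0, 380.2, 206.0], [0.0, 0.0, 1.0]] [[-0.857, -0.515, -0.013], [-0.393, 0.669, -0.631], [0.334, -0.536, -0.775]] [384.8 208.  718.5] [171.40555213 444.27920609 693.42952399]
top [[543.6, 0.0, 291.5], [0.0, 543.6, 210.1], [0.0, 0.0, 1.0]] [[0.008, -1.0, 0.017], [-0.984, -0.011, -0.179], [0.179, -0.015, -0.984]] [ -27.8  488.5 1268. ] [ 253.8850294    -2.89147209 1335.22358712]
```

View pics/top0.png

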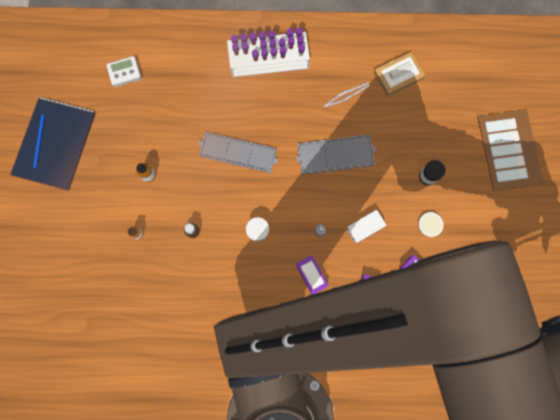

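View pics/side0.png

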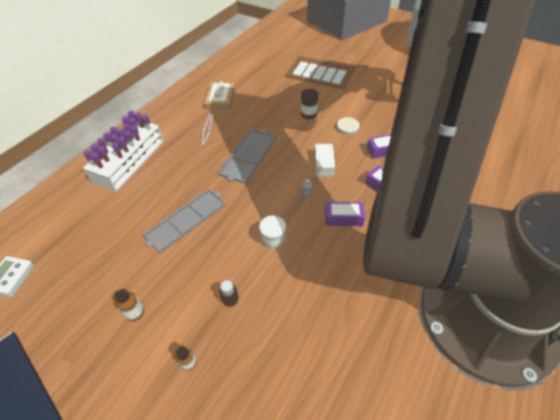

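The top view shows, by pixel:
- stain bottle (146,172), oil bottle (135,232), eyepiece (191,230), objective (320,230), white slide box (367,225)
- bystanders: pot (257,229), canister (432,172), dish (431,224)
- microscope tray (238,152), smear tray (336,154)

Possible mix-ups:
- The slide box could be confused with the purple boxes at (312,275), (367,280) and (410,263), or with the slide rack at (505,150). I choose the white one.
- The oil bottle could be confused with the stain bottle. I'll tell them apart by size.

```bash
cat > h.py <<'E'
import cv2,numpy as np
from cell import *
def cloud(n,d):
    c=camera_info(n);K=c["mtx"];v,u=np.mgrid[:d.shape[0],:d.shape[1]]
    X=np.stack([(u-K[0,2])/K[0,0]*d,(v-K[1,2])/K[1,1]*d,d],-1)
    return (X-c["t"])@np.array(c["R"])
def ray(n,u,v,z):
    c=camera_info(n);R=np.array(c["R"]);o=-R.T@c["t"];w=R.T@np.linalg.solve(c["mtx"],[u,v,1.]);return o+w*(z-o[2])/w[2]
def proj(n,X):
    c=camera_info(n);q=c["mtx"]@(c["R"]@np.array(X,float)+c["t"]);return q[:2]/q[2]
E
python3 - <<'E'
from h import *
T=np.load("top0.npz");S=np.load("side0.npz");P={"top":cloud("top",T["d"]),"side":cloud("side",S["d"])}
seeds=dict(stain=(146,172),oil=(135,232),eye=(191,230),obj=(320,230),box=(367,225),pot=(257,229),can=(432,172),dish=(431,224))
for k,(u,v) in seeds.items():
    s=P["top"][v,u];
    for n in P:
        q=P[n].reshape(-1,3);q=q[(np.hypot(*(q-s)[:,:2].T)<55)]
        g=np.median(q[q[:,2]<6,2]) if (q[:,2]<6).any() else np.nan
        q=q[q[:,2]>9]
        if not len(q): print(k,n,"none",s);continue
        zt=np.percentile(q[:,2],98);t=q[q[:,2]>zt-5]
        print(k,n,"seed",s.round(),"g",g.round(1),"ztop",zt.round(1),"top c",t[:,:2].mean(0).round(1),"box",q[:,:2].min(0).round(),q[:,:2].max(0).round(),len(q))
    
def crop(n,p,u,v):
    c=p[v-30:v+30,u-30:u+30];return cv2.resize(c,(190,190),interpolation=cv2.INTER_CUBIC)
r1=[crop("top",T["p"],*seeds[k]) for k in("stain","oil","eye","obj")]
sd=[(128,303),(184,356),(228,290),(307,188)]
r2=[crop("s",S["p"],*x) for x in sd]
r3=[crop("t",T["p"],367,225),crop("s",S["p"],325,158),crop("t",T["p"],238,152),crop("t",T["p"],336,154)]
m=np.vstack([np.hstack(r) for r in(r1,r2,r3)]);cv2.imwrite("pics/crops.png",m[:,:,::-1])
# tray: grey mask (low saturation, mid value) rotated rectangles
for n,im,roi in(("top",T["p"],(190,120,200,65)),("side",S["p"],(135,120,150,135))):
    x,y,w,h=roi;hsv=cv2.cvtColor(im,cv2.COLOR_RGB2HSV);mk=np.zeros(im.shape[:2],np.uint8)
    mk[y:y+h,x:x+w]=((hsv[y:y+h,x:x+w,1]<75)*255)
    mk=cv2.morphologyEx(mk,cv2.MORPH_CLOSE,np.ones((5,5)));mk=cv2.morphologyEx(mk,cv2.MORPH_OPEN,np.ones((5,5)))
    for c in cv2.findContours(mk,0,1)[0]:
        if cv2.contourArea(c)<500: continue
        b=cv2.boxPoints(cv2.minAreaRect(np.array([ray(n,*p[0],8)[:2] for p in c],np.float32)));print(n,"tray",cv2.contourArea(c),b.mean(0).round(1),np.round(b).tolist(),cv2.minAreaRect(np.array([ray(n,*p[0],8)[:2] for p in c],np.float32))[1])
E
```

```text
stain top seed [574. 327.  64.] g 0.1 ztop 90.5 top c [580.4 335.4] box [562. 313.] [599. 352.] 266
stain side seed [574. 327.  64.] g 0.0 ztop 89.3 top c [580.  337.9] box [561. 320.] [596. 356.] 606
oil top seed [430. 347.  54.] g 0.2 ztop 62.0 top c [430.9 354.2] box [418. 305.] [479. 365.] 148
oil side seed [430. 347.  54.] g -0.0 ztop 59.7 top c [431.1 357.1] box [418. 344.] [442. 371.] 334
eye top seed [435. 214.  62.] g 0.3 ztop 61.9 top c [440.1 218.8] box [423. 183.] [457. 235.] 179
eye side seed [435. 214.  62.] g 0.0 ztop 57.7 top c [439.3 222.2] box [423. 205.] [454. 239.] 361
obj top seed [441. -92.  48.] g 0.5 ztop 52.6 top c [442.8 -92.5] box [ 416. -105.] [455. -43.] 112
obj side seed [441. -92.  48.] g -0.1 ztop 50.3 top c [441.5 -89.6] box [428. -99.] [455. -76.] 156
box top seed [ 455. -206.   37.] g 0.7 ztop 40.0 top c [ 453.5 -205.7] box [ 414. -251.] [ 491. -159.] 662
box side seed [ 455. -206.   37.] g 0.0 ztop 36.4 top c [ 452.1 -200.7] box [ 414. -251.] [ 491. -156.] 546
pot top seed [441.  59.  52.] g 0.5 ztop 58.3 top c [440.4  57.5] box [414.  27.] [485.  
[... 646 characters left out ...]
2914733886719, 201.6567840576172)
top tray 1781.5 [644.1 114.3] [[589.0, 23.0], [653.0, 8.0], [699.0, 205.0], [635.0, 220.0]] (202.45339965820312, 65.84278106689453)
side tray 676.0 [454.1  45.3] [[407.0, 69.0], [453.0, -7.0], [501.0, 22.0], [455.0, 98.0]] (56.15244674682617, 89.29940032958984)
side tray 1991.0 [641.4 113.3] [[584.0, 21.0], [653.0, 5.0], [699.0, 205.0], [630.0, 221.0]] (205.14805603027344, 70.9123306274414)
side tray 1563.5 [ 639.6 -134.8] [[584.0, -39.0], [612.0, -242.0], [695.0, -231.0], [668.0, -27.0]] (84.30868530273438, 205.33367919921875)
side tray 877.5 [903.5 -40.7] [[808.0, 4.0], [948.0, -136.0], [999.0, -85.0], [859.0, 55.0]] (72.24034881591797, 197.56546020507812)
```

View pics/crops.png

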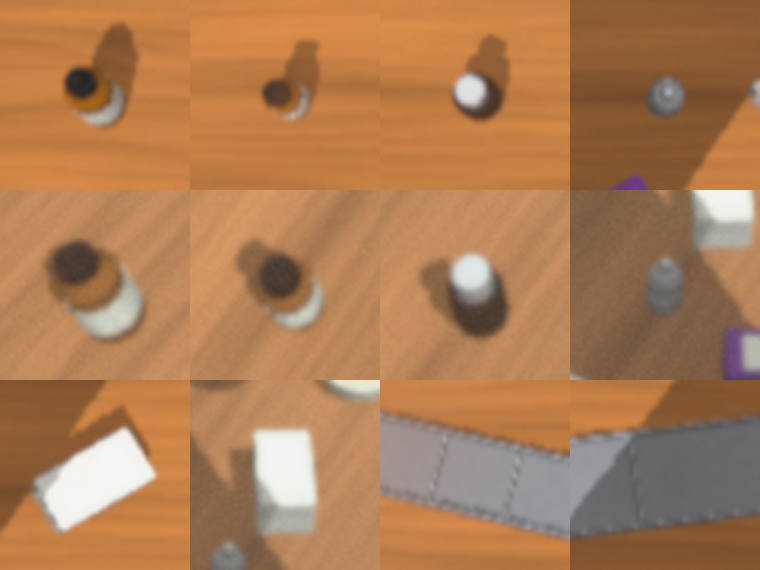

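The crops confirm the choice. The larger amber bottle, smaller amber bottle, eyepiece, objective and white box all match their descriptions, and their heights (90, 59, 57, 50 and 36 mm) fit in both views. The left tray has two dividers. The right tray's divider is left of centre (about pixel 326), so its short compartment is on the +y side. Next I'll measure the slide box and start turning the tool.

```bash
cat >> h.py <<'E'
def plan(x,y,z,yawdeg,base=None):
    s=state();p,th=(s["eef_pos"],s["tcp_rot"][2]) if base is None else (np.array(base[:3],float),np.radians(base[3]))
    d=np.array([x,y,z])-p;c,q=np.cos(th),np.sin(th)
    print("from",np.round(p,1),np.degrees(th).round(1),"-> dx dy dz",np.round([c*d[0]+q*d[1],q*d[0]-c*d[1],-d[2]],1),"twist",(-(yawdeg-np.degrees(th))).round(1))
E
python3 - <<'E'
from h import *
for n in("top","side"):
    d=np.load(n+"0.npz")["d"];q=cloud(n,d).reshape(-1,3)
    q=q[(abs(q[:,0]-453)<50)&(abs(q[:,1]+204)<60)&(q[:,2]>28)]
    r=cv2.minAreaRect(q[:,:2].astype(np.float32));print(n,r,np.median(q[:,2]),len(q))
plan(453,-203,150,120,[232.3,-580.2,214.7,21.8-85])
plan(453,-203,150,120,[232.3,-580.2,214.7,21.8+85])
E
```

```text
top ((453.7142639160156, -205.2548370361328), (44.16611099243164, 85.3442153930664), 30.338407516479492) 34.68878660771361 625
side ((452.5432434082031, -203.0731201171875), (45.05613327026367, 87.9831314086914), 30.871570587158203) 33.91486841677586 431
from [ 232.3 -580.2  214.7] -63.2 -> dx dy dz [-237.2 -367.1   64.7] twist -183.2
from [ 232.3 -580.2  214.7] 106.8 -> dx dy dz [297.3 320.3  64.7] twist -13.2
```

Emit:
carry_out(moves=[{"twist":-8.5},{"twist":-17},{"twist":-25.5},{"twist":-34},{"twist":-42.5}])

```text
schema error: expected keys dx, dy, dz, twist
```

Emit:
carry_out(moves=[{"twist":-8.5},{"twist":-17},{"twist":-25.5},{"twist":-34},{"twist":-42.5}])

```text
schema error: expected keys dx, dy, dz, twist
```

Emit:
carry_out(moves=[{"dx":0,"dy":0,"dz":0,"twist":-8.5},{"dx":0,"dy":0,"dz":0,"twist":-17},{"dx":0,"dy":0,"dz":0,"twist":-25.5},{"dx":0,"dy":0,"dz":0,"twist":-34},{"dx":0,"dy":0,"dz":0,"twist":-42.5}])

```text
t: 0.6
eef_pos: [232.3, -580.1, 214.3]
tcp_rot: [-3.141, -0.001, 1.129]
ft_force: [0.8, 0.6, 0.5]
opening: 1.003
```

Emit:
carry_out(moves=[{"dx":0,"dy":0,"dz":0,"twist":-8.5},{"dx":0,"dy":0,"dz":0,"twist":-17},{"dx":0,"dy":0,"dz":0,"twist":-25.5},{"dx":0,"dy":0,"dz":0,"twist":-34},{"dx":0,"dy":0,"dz":0,"twist":-42.5}])

```text
t: 1.1
eef_pos: [232.3, -580.1, 214.3]
tcp_rot: [3.142, -0.001, 1.87]
ft_force: [0.1, -0.1, -0.8]
opening: 0.999
```

Emit:
carry_out(moves=[{"dx":0.03,"dy":0.032,"dz":0.006,"twist":0},{"dx":0.06,"dy":0.064,"dz":0.012,"twist":0},{"dx":0.09,"dy":0.096,"dz":0.018,"twist":0},{"dx":0.12,"dy":0.128,"dz":0.024,"twist":0},{"dx":0.15,"dy":0.16,"dz":0.03,"twist":0}])

```text
t: 1.6
eef_pos: [342.5, -388.7, 184.3]
tcp_rot: [-3.142, -0.0, 1.864]
ft_force: [1.2, -0.4, 0.7]
opening: 1.0
```

Emit:
carry_out(moves=[{"dx":0.03,"dy":0.032,"dz":0.006,"twist":-3.4},{"dx":0.06,"dy":0.064,"dz":0.012,"twist":-6.8},{"dx":0.09,"dy":0.096,"dz":0.018,"twist":-10.2},{"dx":0.12,"dy":0.128,"dz":0.024,"twist":-13.6},{"dx":0.147,"dy":0.16,"dz":0.03,"twist":-13.6}])

```text
t: 2.1
eef_pos: [453.2, -201.5, 154.3]
tcp_rot: [-3.141, -0.0, 2.104]
ft_force: [0.3, -0.3, 0.5]
opening: 0.998
```

Run:
```python
from h import *
plan(453,-204,30,120.6)
```

```text
from [ 453.2 -201.5  154.3] 120.5 -> dx dy dz [ -2.   -1.4 124.3] twist -0.1
```

Emit:
carry_out(moves=[{"dx":-0.002,"dy":-0.001,"dz":0.04,"twist":0},{"dx":-0.002,"dy":-0.001,"dz":0.08,"twist":0},{"dx":-0.002,"dy":-0.001,"dz":0.11,"twist":0},{"dx":-0.002,"dy":-0.001,"dz":0.13,"twist":0},{"dx":-0.002,"dy":-0.001,"dz":0.142,"twist":0}])

```text
t: 2.6
eef_pos: [452.3, -205.2, 10.9]
tcp_rot: [-3.14, -0.002, 2.102]
ft_force: [-0.4, 0.1, -0.1]
opening: 1.002
```

Emit:
carry_out(grip=0.036, moves=[{"dx":0,"dy":0,"dz":0,"twist":0},{"dx":0,"dy":0,"dz":0,"twist":0},{"dx":0,"dy":0,"dz":0,"twist":0},{"dx":0,"dy":0,"dz":0,"twist":0},{"dx":0,"dy":0,"dz":0,"twist":0}])

```text
t: 3.1
eef_pos: [453.1, -205.8, 13.3]
tcp_rot: [3.141, 0.001, 2.102]
ft_force: [0.0, -0.4, 0.1]
opening: 0.637
```

Emit:
carry_out(moves=[{"dx":0,"dy":0,"dz":0,"twist":0},{"dx":0,"dy":0,"dz":0,"twist":0},{"dx":0,"dy":0,"dz":0,"twist":0},{"dx":0,"dy":0,"dz":0,"twist":0}])

```text
t: 3.5
eef_pos: [453.0, -205.6, 12.8]
tcp_rot: [3.141, 0.0, 2.102]
ft_force: [-0.1, 0.0, 4.5]
opening: 0.461
```

Emit:
carry_out(moves=[{"dx":0,"dy":0,"dz":0,"twist":0},{"dx":0,"dy":0,"dz":-0.01,"twist":0},{"dx":0,"dy":0,"dz":-0.03,"twist":0},{"dx":0,"dy":0,"dz":-0.05,"twist":0},{"dx":0,"dy":0,"dz":-0.06,"twist":0}])

```text
t: 4.0
eef_pos: [453.1, -205.8, 74.2]
tcp_rot: [3.141, 0.001, 2.102]
ft_force: [0.5, -0.2, -1.3]
opening: 0.46
```

Run:
```python
from h import *
plan(645.2,-168,73,98);print(state()["ft_force"],state()["opening"])
```

```text
from [ 453.1 -205.8   74.2] 120.4 -> dx dy dz [-64.7 184.8   1.2] twist 22.4
[ 0.48309389 -0.24847267 -1.33375347] 0.4603879622998493
```

Emit:
carry_out(moves=[{"dx":-0.008,"dy":0.025,"dz":0,"twist":5},{"dx":-0.024,"dy":0.07,"dz":0,"twist":11},{"dx":-0.04,"dy":0.115,"dz":0,"twist":17},{"dx":-0.055,"dy":0.155,"dz":0,"twist":21},{"dx":-0.065,"dy":0.185,"dz":0,"twist":22.4}])

```text
t: 4.5
eef_pos: [647.4, -167.2, 72.5]
tcp_rot: [3.141, 0.0, 1.709]
ft_force: [-0.2, -0.0, -1.4]
opening: 0.461
```

Emit:
carry_out(moves=[{"dx":0,"dy":0,"dz":0,"twist":0},{"dx":0,"dy":0,"dz":0.02,"twist":0},{"dx":0,"dy":0,"dz":0.03,"twist":0},{"dx":0,"dy":0,"dz":0.035,"twist":0},{"dx":0,"dy":0,"dz":0.035,"twist":0}])

```text
t: 5.0
eef_pos: [644.7, -168.1, 37.1]
tcp_rot: [-3.14, -0.001, 1.71]
ft_force: [0.3, 0.0, -0.6]
opening: 0.46
```

Run:
```python
from h import *
plan(645.2,-168,15.5,98);print(state()["ft_force"],state()["opening"])
for n in("side","top"):
    p,d=read_camera(n);np.savez(n+"1.npz",p=p,d=d);cv2.imwrite(f"pics/{n}1.png",cv2.resize(p[90:230,180:400,::-1] if n=="top" else p[90:260,130:380,::-1],None,fx=3,fy=3))
```

```text
from [ 644.7 -168.1   37.1] 98.0 -> dx dy dz [ 0.   0.6 21.6] twist 0.0
[ 0.28911196  0.00484995 -0.58508547] 0.4596085591570461
```

View pics/side1.png

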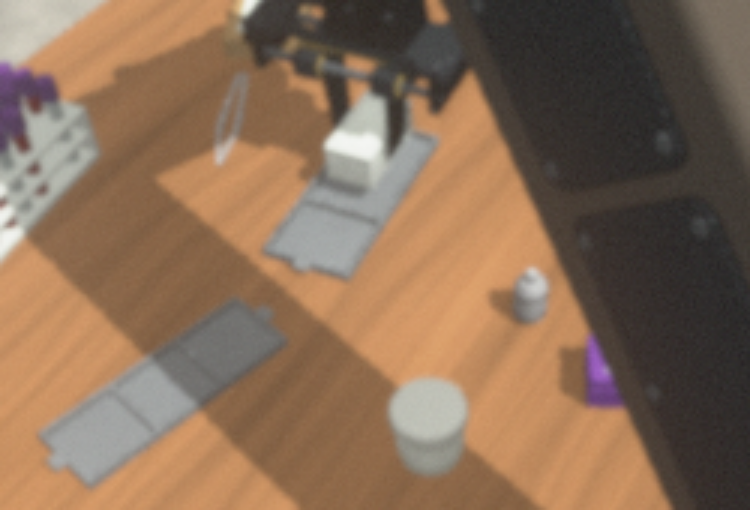

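The side picture shows the white box at crop (370,150), held level and square over the long compartment, with the divider at crop (345,213). I'll lower it.

Emit:
carry_out(moves=[{"dx":0,"dy":0,"dz":0.008,"twist":0},{"dx":0,"dy":0,"dz":0.014,"twist":0},{"dx":0,"dy":0,"dz":0.018,"twist":0},{"dx":0,"dy":0,"dz":0.02,"twist":0},{"dx":0,"dy":0,"dz":0.021,"twist":0}])

```text
t: 5.6
eef_pos: [645.2, -168.0, 16.3]
tcp_rot: [-3.141, -0.0, 1.711]
ft_force: [-0.1, 0.5, -1.5]
opening: 0.461
```

Emit:
carry_out(moves=[{"dx":0,"dy":0,"dz":0,"twist":0},{"dx":0,"dy":0,"dz":0.0005,"twist":0},{"dx":0,"dy":0,"dz":0.0005,"twist":0}])

```text
t: 5.9
eef_pos: [645.4, -168.0, 16.3]
tcp_rot: [3.141, 0.0, 1.711]
ft_force: [-0.4, -0.3, -0.7]
opening: 0.461
```

Emit:
carry_out(moves=[{"dx":0,"dy":0,"dz":0.0005,"twist":0},{"dx":0,"dy":0,"dz":0.001,"twist":0},{"dx":0,"dy":0,"dz":0.001,"twist":0},{"dx":0,"dy":0,"dz":0.001,"twist":0}])

```text
t: 6.3
eef_pos: [645.4, -168.0, 15.9]
tcp_rot: [3.141, 0.0, 1.711]
ft_force: [-1.8, 0.8, 4.9]
opening: 0.463
```

Emit:
carry_out(grip=0.065, moves=[{"dx":0,"dy":0,"dz":0,"twist":0},{"dx":0,"dy":0,"dz":0,"twist":0},{"dx":0,"dy":0,"dz":0,"twist":0},{"dx":0,"dy":0,"dz":0,"twist":0}])

```text
t: 6.7
eef_pos: [645.3, -168.0, 15.0]
tcp_rot: [-3.142, 0.0, 1.711]
ft_force: [-1.0, 1.0, 0.0]
opening: 0.676
```

Emit:
carry_out(moves=[{"dx":0,"dy":0,"dz":-0.02,"twist":0},{"dx":0,"dy":0,"dz":-0.05,"twist":0},{"dx":0,"dy":0,"dz":-0.08,"twist":0},{"dx":0,"dy":0,"dz":-0.11,"twist":0},{"dx":0,"dy":0,"dz":-0.135,"twist":0}])

```text
t: 7.2
eef_pos: [645.4, -168.0, 151.8]
tcp_rot: [3.141, 0.001, 1.711]
ft_force: [0.3, -0.8, 0.5]
opening: 0.684
```

Run:
```python
from h import *
plan(442,-91,150,76.9)
```

```text
from [ 645.4 -168.   151.8] 98.0 -> dx dy dz [ 104.6 -190.7    1.8] twist 21.1
```

Emit:
carry_out(grip=0.055, moves=[{"dx":0.021,"dy":-0.038,"dz":0,"twist":5},{"dx":0.042,"dy":-0.076,"dz":0,"twist":10},{"dx":0.063,"dy":-0.115,"dz":0,"twist":15},{"dx":0.084,"dy":-0.153,"dz":0,"twist":21},{"dx":0.105,"dy":-0.191,"dz":0,"twist":21}])

```text
t: 7.7
eef_pos: [439.8, -90.0, 150.2]
tcp_rot: [3.141, 0.0, 1.341]
ft_force: [0.6, 0.1, -0.3]
opening: 0.579
```

Emit:
carry_out(moves=[{"dx":0,"dy":0,"dz":0.01,"twist":0},{"dx":0,"dy":0,"dz":0.04,"twist":0},{"dx":0,"dy":0,"dz":0.06,"twist":0},{"dx":0,"dy":0,"dz":0.065,"twist":0},{"dx":0,"dy":0,"dz":0.065,"twist":0}])

```text
t: 8.2
eef_pos: [441.7, -90.8, 84.7]
tcp_rot: [-3.14, -0.0, 1.344]
ft_force: [0.0, 0.5, 0.1]
opening: 0.578
```

Run:
```python
from h import *
plan(442,-91,12,76.9)
for n in("side","top"):
    p,d=read_camera(n)
    q=cloud(n,d).reshape(-1,3)
    a=q[(abs(q[:,0]-645)<60)&(abs(q[:,1]+168)<50)&(q[:,2]>28)&(q[:,2]<45)]
    print(n,"box",len(a),cv2.minAreaRect(a[:,:2].astype(np.float32)) if len(a)>5 else "",np.median(a[:,2]))
    cv2.imwrite(f"pics/{n}2.png",cv2.resize(p[100:260,190:400,::-1],None,fx=3,fy=3))
```

```text
from [441.7 -90.8  84.7] 77.0 -> dx dy dz [-0.2  0.3 72.7] twist 0.1
side box 426 ((643.5396728515625, -166.62008666992188), (46.419307708740234, 86.20838165283203), 8.267688751220703) 36.716217644853586
top box 609 ((644.44677734375, -168.14129638671875), (46.98362350463867, 84.64275360107422), 8.271350860595703) 37.6329542726433
```

View pics/side2.png

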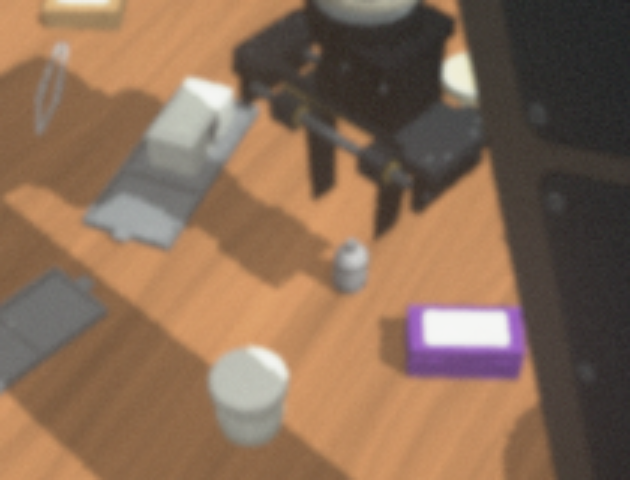

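The box is lying in the long compartment, with its top at 37 mm in both views. In the side crop the objective at (350,268) sits below the open jaws, so I'll go down.

Emit:
carry_out(moves=[{"dx":0,"dy":0,"dz":0.03,"twist":0},{"dx":0,"dy":0,"dz":0.055,"twist":0},{"dx":0,"dy":0,"dz":0.068,"twist":0},{"dx":0,"dy":0,"dz":0.073,"twist":0},{"dx":0,"dy":0,"dz":0.073,"twist":0}])

```text
t: 8.8
eef_pos: [441.8, -90.8, 12.4]
tcp_rot: [3.141, 0.0, 1.344]
ft_force: [-0.8, -0.2, -0.7]
opening: 0.58
```

Emit:
carry_out(grip=0.018, moves=[{"dx":0,"dy":0,"dz":0,"twist":0},{"dx":0,"dy":0,"dz":0,"twist":0},{"dx":0,"dy":0,"dz":0,"twist":0},{"dx":0,"dy":0,"dz":0,"twist":0},{"dx":0,"dy":0,"dz":0,"twist":0}])

```text
t: 9.3
eef_pos: [441.8, -90.8, 12.4]
tcp_rot: [3.141, 0.0, 1.344]
ft_force: [0.1, -0.1, 3.2]
opening: 0.275
```

Emit:
carry_out(moves=[{"dx":0,"dy":0,"dz":0,"twist":0},{"dx":0,"dy":0,"dz":0,"twist":0},{"dx":0,"dy":0,"dz":0,"twist":0}])

```text
t: 9.6
eef_pos: [441.8, -90.7, 12.4]
tcp_rot: [3.141, 0.0, 1.344]
ft_force: [0.3, -0.5, 5.2]
opening: 0.274
```

The opening reads 26.1 mm against a 27 mm barrel, so the pads may be partly on the taper. I'll regrip 4 mm lower.

Emit:
carry_out(grip=0.05, moves=[{"dx":0,"dy":0,"dz":0,"twist":0},{"dx":0,"dy":0,"dz":0,"twist":0},{"dx":0,"dy":0,"dz":0.0,"twist":0},{"dx":0,"dy":0,"dz":0.002,"twist":0},{"dx":0,"dy":0,"dz":0.004,"twist":0}])

```text
t: 10.1
eef_pos: [441.5, -90.6, 7.9]
tcp_rot: [-3.142, 0.0, 1.344]
ft_force: [-1.0, 0.3, 0.4]
opening: 0.519
```

Emit:
carry_out(grip=0.018, moves=[{"dx":0,"dy":0,"dz":0,"twist":0},{"dx":0,"dy":0,"dz":0,"twist":0},{"dx":0,"dy":0,"dz":0,"twist":0},{"dx":0,"dy":0,"dz":0,"twist":0},{"dx":0,"dy":0,"dz":0,"twist":0}])

```text
t: 10.6
eef_pos: [441.5, -90.7, 8.1]
tcp_rot: [3.142, 0.0, 1.344]
ft_force: [0.0, 0.1, -1.2]
opening: 0.274
```

Emit:
carry_out(moves=[{"dx":0,"dy":0,"dz":0,"twist":0},{"dx":0,"dy":0,"dz":0,"twist":0},{"dx":0,"dy":0,"dz":0,"twist":0}])

```text
t: 10.9
eef_pos: [441.5, -90.7, 8.1]
tcp_rot: [3.142, 0.0, 1.344]
ft_force: [0.7, 0.3, -0.8]
opening: 0.272
```

Emit:
carry_out(moves=[{"dx":0,"dy":0,"dz":-0.005,"twist":0},{"dx":0,"dy":0,"dz":-0.02,"twist":0},{"dx":0,"dy":0,"dz":-0.04,"twist":0},{"dx":0,"dy":0,"dz":-0.055,"twist":0},{"dx":0,"dy":0,"dz":-0.06,"twist":0}])

```text
t: 11.4
eef_pos: [441.9, -90.8, 69.6]
tcp_rot: [3.139, 0.0, 1.344]
ft_force: [0.4, 0.0, 0.3]
opening: 0.269
```

Run:
```python
from h import *
plan(629,54.6,68,76.9);print(state()["opening"])
```

```text
from [441.9 -90.8  69.6] 77.0 -> dx dy dz [183.7 149.6   1.6] twist 0.1
0.2692436129350437
```

Emit:
carry_out(moves=[{"dx":0.015,"dy":0.012,"dz":0,"twist":0},{"dx":0.045,"dy":0.037,"dz":0,"twist":0},{"dx":0.075,"dy":0.061,"dz":0,"twist":0},{"dx":0.105,"dy":0.086,"dz":0,"twist":0},{"dx":0.13,"dy":0.106,"dz":0,"twist":0}])

```text
t: 11.9
eef_pos: [575.3, 13.6, 67.7]
tcp_rot: [-3.142, 0.0, 1.345]
ft_force: [-0.4, -1.5, -0.4]
opening: 0.276
```

Emit:
carry_out(moves=[{"dx":0.025,"dy":0.02,"dz":0,"twist":0},{"dx":0.045,"dy":0.036,"dz":0,"twist":0},{"dx":0.054,"dy":0.044,"dz":0,"twist":0},{"dx":0.054,"dy":0.044,"dz":0.015,"twist":0},{"dx":0.054,"dy":0.044,"dz":0.03,"twist":0}])

```text
t: 12.4
eef_pos: [627.9, 54.4, 36.6]
tcp_rot: [-3.141, 0.0, 1.344]
ft_force: [-0.5, -0.3, -0.9]
opening: 0.277
```

Run:
```python
from h import *
plan(629,54.6,11.5,76.9);print(state()["opening"])
for n in("side",):
    p,d=read_camera(n);cv2.imwrite(f"pics/{n}3.png",cv2.resize(p[100:260,130:330,::-1],None,fx=3,fy=3))
```

```text
from [627.9  54.4  36.6] 77.0 -> dx dy dz [ 0.4  1.  25.1] twist 0.1
0.2767582975000935
```

View pics/side3.png

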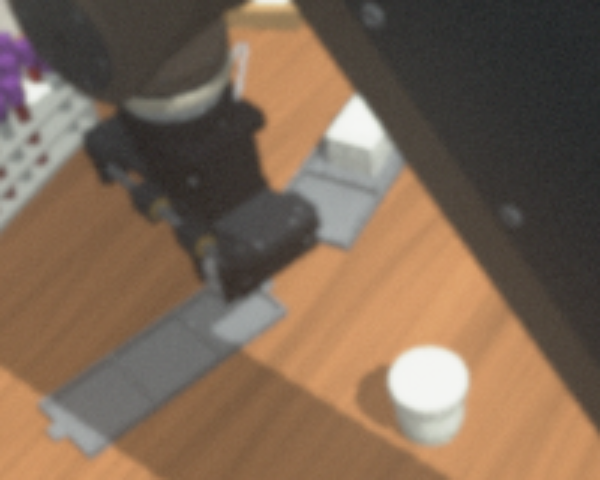

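The gripper hides the objective, but the opening (26 mm) shows it is held. The jaws are over the near compartment, so I'll lower until it touches.

Emit:
carry_out(moves=[{"dx":0,"dy":0.001,"dz":0.01,"twist":0},{"dx":0,"dy":0.001,"dz":0.018,"twist":0},{"dx":0,"dy":0.001,"dz":0.022,"twist":0},{"dx":0,"dy":0.001,"dz":0.024,"twist":0},{"dx":0,"dy":0.001,"dz":0.0245,"twist":0}])

```text
t: 12.95
eef_pos: [630.0, 54.6, 13.6]
tcp_rot: [3.141, 0.0, 1.344]
ft_force: [0.4, 0.8, -1.3]
opening: 0.274
```

Emit:
carry_out(moves=[{"dx":0,"dy":0,"dz":0.0005,"twist":0},{"dx":0,"dy":0,"dz":0.001,"twist":0},{"dx":0,"dy":0,"dz":0.001,"twist":0},{"dx":0,"dy":0,"dz":0.001,"twist":0}])

```text
t: 13.35
eef_pos: [630.0, 54.7, 12.8]
tcp_rot: [3.141, 0.0, 1.344]
ft_force: [-0.3, -0.1, -0.9]
opening: 0.268
```

Emit:
carry_out(moves=[{"dx":0,"dy":0,"dz":0.0005,"twist":0},{"dx":0,"dy":0,"dz":0.001,"twist":0},{"dx":0,"dy":0,"dz":0.001,"twist":0},{"dx":0,"dy":0,"dz":0.001,"twist":0}])

```text
t: 13.75
eef_pos: [630.0, 54.7, 11.6]
tcp_rot: [-3.142, 0.0, 1.344]
ft_force: [1.0, -0.2, -0.3]
opening: 0.275
```

Emit:
carry_out(moves=[{"dx":0,"dy":0,"dz":0.0005,"twist":0},{"dx":0,"dy":0,"dz":0.0005,"twist":0},{"dx":0,"dy":0,"dz":0.0005,"twist":0}])

```text
t: 14.05
eef_pos: [630.0, 54.7, 11.1]
tcp_rot: [3.141, 0.0, 1.344]
ft_force: [0.5, -0.0, -0.5]
opening: 0.272
```

Emit:
carry_out(moves=[{"dx":0,"dy":0,"dz":0.0005,"twist":0},{"dx":0,"dy":0,"dz":0.0005,"twist":0},{"dx":0,"dy":0,"dz":0.0005,"twist":0}])

```text
t: 14.35
eef_pos: [630.1, 54.7, 11.1]
tcp_rot: [3.141, 0.0, 1.344]
ft_force: [-1.3, 0.0, 6.0]
opening: 0.274
```

Contact at 6 N. I'll release and lift, then work out the move to the eyepiece.

Emit:
carry_out(grip=0.045, moves=[{"dx":0,"dy":0,"dz":0,"twist":0},{"dx":0,"dy":0,"dz":0,"twist":0},{"dx":0,"dy":0,"dz":0,"twist":0},{"dx":0,"dy":0,"dz":0,"twist":0}])

```text
t: 14.75
eef_pos: [630.0, 54.7, 10.5]
tcp_rot: [-3.141, 0.0, 1.344]
ft_force: [0.3, -0.1, 0.9]
opening: 0.467
```

Emit:
carry_out(moves=[{"dx":0,"dy":0,"dz":-0.02,"twist":0},{"dx":0,"dy":0,"dz":-0.05,"twist":0},{"dx":0,"dy":0,"dz":-0.08,"twist":0},{"dx":0,"dy":0,"dz":-0.11,"twist":0},{"dx":0,"dy":0,"dz":-0.14,"twist":0}])

```text
t: 15.25
eef_pos: [629.8, 54.7, 151.7]
tcp_rot: [-3.141, 0.0, 1.344]
ft_force: [0.5, -0.4, 0.5]
opening: 0.471
```

Run:
```python
from h import *
plan(439.7,220.5,100,76.9);print(state()["opening"])
```

```text
from [629.8  54.7 151.7] 77.0 -> dx dy dz [ 118.8 -222.5   51.7] twist 0.1
0.47123560628237676
```

Emit:
carry_out(grip=0.065, moves=[{"dx":0.015,"dy":-0.028,"dz":0,"twist":0},{"dx":0.035,"dy":-0.066,"dz":0,"twist":0},{"dx":0.055,"dy":-0.104,"dz":0,"twist":0},{"dx":0.075,"dy":-0.14,"dz":0,"twist":0},{"dx":0.093,"dy":-0.175,"dz":0,"twist":0}])

```text
t: 15.75
eef_pos: [478.9, 185.6, 150.7]
tcp_rot: [3.141, -0.0, 1.344]
ft_force: [0.8, -0.1, 0.4]
opening: 0.682
```

Emit:
carry_out(moves=[{"dx":0.018,"dy":-0.033,"dz":0,"twist":0},{"dx":0.026,"dy":-0.047,"dz":0.02,"twist":0},{"dx":0.026,"dy":-0.0475,"dz":0.05,"twist":0},{"dx":0.026,"dy":-0.0475,"dz":0.065,"twist":0},{"dx":0.026,"dy":-0.0475,"dz":0.065,"twist":0}])

```text
t: 16.25
eef_pos: [439.0, 220.5, 84.1]
tcp_rot: [-3.139, 0.002, 1.345]
ft_force: [-0.0, 0.1, -0.2]
opening: 0.676
```

Run:
```python
from h import *
plan(439.7,220.5,8,76.9);print(state()["opening"])
P={}
for n in("side","top"):
    p,d=read_camera(n);q=cloud(n,d).reshape(-1,3)
    a=q[(np.hypot(q[:,0]-630,q[:,1]-55)<26)&(q[:,2]>16)]
    print(n,"obj",len(a),a[:,:2].mean(0),a[:,2].max() if len(a) else "",a[a[:,2]>45][:,:2].mean(0))
    cv2.imwrite(f"pics/{n}4.png",cv2.resize(p[130:330,130:330,::-1],None,fx=3,fy=3))
```

```text
from [439.  220.5  84.1] 77.0 -> dx dy dz [ 0.1  0.7 76.1] twist 0.1
0.676196406478778
side obj 0 [nan nan]  [nan nan]
top obj 116 [626.25054416  52.48035858] 57.475308831678724 [627.68936808  52.44198261]<stdin>:7: RuntimeWarning: Mean of empty slice.
  ret = um.true_divide(
```

View pics/side4.png

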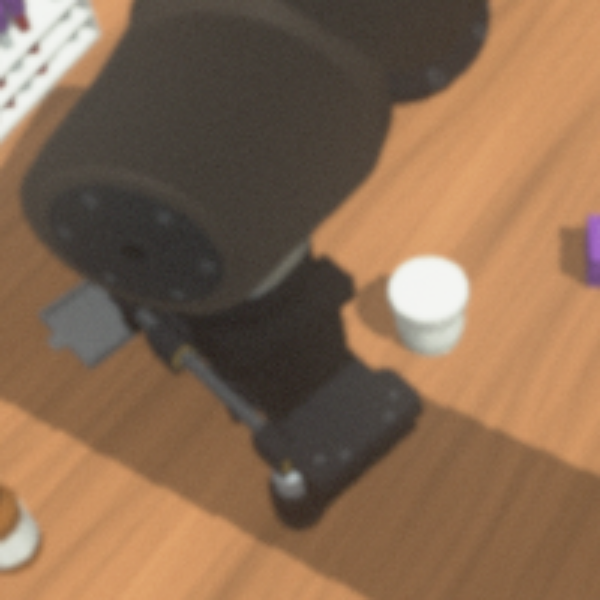

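The arm hides the tray in the side view. The top view finds the objective standing at (628,53), well inside its compartment. I'll go down on the eyepiece.

Emit:
carry_out(moves=[{"dx":0,"dy":0.0005,"dz":0.03,"twist":0},{"dx":0,"dy":0.0005,"dz":0.055,"twist":0},{"dx":0,"dy":0.0005,"dz":0.07,"twist":0},{"dx":0,"dy":0.0005,"dz":0.074,"twist":0},{"dx":0,"dy":0.0005,"dz":0.074,"twist":0}])

```text
t: 16.85
eef_pos: [440.8, 220.6, 12.1]
tcp_rot: [3.141, -0.0, 1.344]
ft_force: [0.1, 0.5, 0.5]
opening: 0.686
```

Emit:
carry_out(grip=0.024, moves=[{"dx":0,"dy":0,"dz":0,"twist":0},{"dx":0,"dy":0,"dz":0,"twist":0},{"dx":0,"dy":0,"dz":0,"twist":0},{"dx":0,"dy":0,"dz":0,"twist":0},{"dx":0,"dy":0,"dz":0,"twist":0}])

```text
t: 17.35
eef_pos: [440.5, 220.6, 11.9]
tcp_rot: [3.141, -0.0, 1.344]
ft_force: [-0.6, -0.6, 4.3]
opening: 0.352
```

Emit:
carry_out(moves=[{"dx":0,"dy":0,"dz":0,"twist":0},{"dx":0,"dy":0,"dz":0,"twist":0},{"dx":0,"dy":0,"dz":0,"twist":0}])

```text
t: 17.65
eef_pos: [440.5, 220.6, 11.9]
tcp_rot: [3.141, -0.0, 1.344]
ft_force: [-1.0, -0.1, 5.7]
opening: 0.351
```

Again a 5 N upward force with the pads at the shoulder, as before. I'll regrip 3.5 mm lower.

Emit:
carry_out(grip=0.055, moves=[{"dx":0,"dy":0,"dz":0,"twist":0},{"dx":0,"dy":0,"dz":0,"twist":0},{"dx":0,"dy":0,"dz":0.0,"twist":0},{"dx":0,"dy":0,"dz":0.002,"twist":0},{"dx":0,"dy":0,"dz":0.0035,"twist":0}])

```text
t: 18.15
eef_pos: [440.4, 220.5, 7.9]
tcp_rot: [-3.142, 0.0, 1.344]
ft_force: [0.6, -0.3, -0.3]
opening: 0.575
```

Emit:
carry_out(grip=0.024, moves=[{"dx":0,"dy":0,"dz":0,"twist":0},{"dx":0,"dy":0,"dz":0,"twist":0},{"dx":0,"dy":0,"dz":0,"twist":0},{"dx":0,"dy":0,"dz":0,"twist":0},{"dx":0,"dy":0,"dz":0,"twist":0}])

```text
t: 18.65
eef_pos: [440.4, 220.6, 8.1]
tcp_rot: [3.141, 0.0, 1.344]
ft_force: [0.5, -0.3, -1.0]
opening: 0.35
```

Emit:
carry_out(moves=[{"dx":0,"dy":0,"dz":0,"twist":0},{"dx":0,"dy":0,"dz":0,"twist":0}])

```text
t: 18.85
eef_pos: [440.4, 220.5, 8.1]
tcp_rot: [3.142, 0.0, 1.344]
ft_force: [-0.5, -0.6, -1.0]
opening: 0.348
```

Emit:
carry_out(moves=[{"dx":0,"dy":0,"dz":-0.005,"twist":0},{"dx":0,"dy":0,"dz":-0.02,"twist":0},{"dx":0,"dy":0,"dz":-0.04,"twist":0},{"dx":0,"dy":0,"dz":-0.055,"twist":0},{"dx":0,"dy":0,"dz":-0.06,"twist":0}])

```text
t: 19.35
eef_pos: [440.8, 220.7, 69.6]
tcp_rot: [3.14, -0.001, 1.344]
ft_force: [0.0, 0.2, -1.3]
opening: 0.353
```

Run:
```python
from h import *
plan(643,114,68,76.9);print(state()["opening"])
```

```text
from [440.8 220.7  69.6] 77.0 -> dx dy dz [-58.6 221.    1.6] twist 0.1
0.35287527814349007
```

Emit:
carry_out(moves=[{"dx":-0.005,"dy":0.02,"dz":0,"twist":0},{"dx":-0.015,"dy":0.056,"dz":0,"twist":0},{"dx":-0.025,"dy":0.095,"dz":0,"twist":0},{"dx":-0.035,"dy":0.132,"dz":0,"twist":0},{"dx":-0.043,"dy":0.163,"dz":0,"twist":0}])

```text
t: 19.85
eef_pos: [591.0, 140.8, 67.7]
tcp_rot: [-3.141, 0.0, 1.344]
ft_force: [0.1, 0.1, -1.4]
opening: 0.351
```

Emit:
carry_out(moves=[{"dx":-0.008,"dy":0.03,"dz":0,"twist":0},{"dx":-0.013,"dy":0.05,"dz":0,"twist":0},{"dx":-0.0155,"dy":0.058,"dz":0,"twist":0},{"dx":-0.0155,"dy":0.058,"dz":0.015,"twist":0},{"dx":-0.0155,"dy":0.058,"dz":0.03,"twist":0}])

```text
t: 20.35
eef_pos: [641.4, 114.3, 36.7]
tcp_rot: [-3.141, 0.0, 1.345]
ft_force: [-0.3, 0.1, -1.5]
opening: 0.348
```

Emit:
carry_out(moves=[{"dx":0,"dy":0,"dz":0.01,"twist":0},{"dx":0,"dy":0,"dz":0.018,"twist":0},{"dx":0,"dy":0,"dz":0.022,"twist":0},{"dx":0,"dy":0,"dz":0.024,"twist":0},{"dx":0,"dy":0,"dz":0.025,"twist":0}])

```text
t: 20.85
eef_pos: [642.7, 114.0, 13.2]
tcp_rot: [3.141, -0.0, 1.344]
ft_force: [0.4, 0.1, -1.2]
opening: 0.351
```

Emit:
carry_out(moves=[{"dx":0,"dy":0,"dz":0.0,"twist":0},{"dx":0,"dy":0,"dz":0,"twist":0}])

```text
t: 21.05
eef_pos: [642.8, 113.9, 13.5]
tcp_rot: [3.141, -0.0, 1.344]
ft_force: [1.0, 0.0, -1.6]
opening: 0.353
```

Emit:
carry_out(moves=[{"dx":0,"dy":0,"dz":0.0005,"twist":0},{"dx":0,"dy":0,"dz":0.001,"twist":0},{"dx":0,"dy":0,"dz":0.0015,"twist":0},{"dx":0,"dy":0,"dz":0.0015,"twist":0}])

```text
t: 21.45
eef_pos: [642.6, 113.9, 11.5]
tcp_rot: [-3.142, 0.0, 1.344]
ft_force: [0.3, -0.4, -0.2]
opening: 0.35
```

Emit:
carry_out(moves=[{"dx":0,"dy":0,"dz":0.0005,"twist":0},{"dx":0,"dy":0,"dz":0.0005,"twist":0},{"dx":0,"dy":0,"dz":0.0005,"twist":0}])

```text
t: 21.75
eef_pos: [642.6, 113.9, 11.1]
tcp_rot: [3.142, 0.0, 1.344]
ft_force: [0.1, -0.4, -0.6]
opening: 0.35
```

Emit:
carry_out(moves=[{"dx":0,"dy":0,"dz":0.0005,"twist":0},{"dx":0,"dy":0,"dz":0.0005,"twist":0},{"dx":0,"dy":0,"dz":0.0005,"twist":0}])

```text
t: 22.05
eef_pos: [642.6, 113.9, 11.1]
tcp_rot: [3.141, 0.0, 1.344]
ft_force: [-1.9, 0.1, 4.7]
opening: 0.351
```

Contact. Release, lift, then over to the oil bottle.

Emit:
carry_out(grip=0.052, moves=[{"dx":0,"dy":0,"dz":0,"twist":0},{"dx":0,"dy":0,"dz":0,"twist":0},{"dx":0,"dy":0,"dz":0,"twist":0},{"dx":0,"dy":0,"dz":0,"twist":0}])

```text
t: 22.45
eef_pos: [642.6, 113.9, 10.5]
tcp_rot: [-3.142, 0.0, 1.344]
ft_force: [-0.2, 1.1, 0.2]
opening: 0.545
```

Emit:
carry_out(moves=[{"dx":0,"dy":0,"dz":-0.02,"twist":0},{"dx":0,"dy":0,"dz":-0.05,"twist":0},{"dx":0,"dy":0,"dz":-0.08,"twist":0},{"dx":0,"dy":0,"dz":-0.11,"twist":0},{"dx":0,"dy":0,"dz":-0.14,"twist":0}])

```text
t: 22.95
eef_pos: [642.4, 113.9, 151.8]
tcp_rot: [-3.141, 0.0, 1.344]
ft_force: [0.4, -0.2, -0.1]
opening: 0.544
```

Run:
```python
from h import *
plan(431,356.5,150,76.9)
```

```text
from [642.4 113.9 151.8] 77.0 -> dx dy dz [ 188.9 -260.5    1.8] twist 0.1
```

Emit:
carry_out(grip=0.06, moves=[{"dx":0.015,"dy":-0.021,"dz":0,"twist":0},{"dx":0.035,"dy":-0.048,"dz":0,"twist":0},{"dx":0.06,"dy":-0.083,"dz":0,"twist":0},{"dx":0.085,"dy":-0.117,"dz":0,"twist":0},{"dx":0.11,"dy":-0.152,"dz":0,"twist":0}])

```text
t: 23.45
eef_pos: [518.1, 256.2, 150.6]
tcp_rot: [3.141, -0.0, 1.344]
ft_force: [0.8, 0.2, 0.4]
opening: 0.629
```

Emit:
carry_out(moves=[{"dx":0.025,"dy":-0.034,"dz":0,"twist":0},{"dx":0.05,"dy":-0.069,"dz":0,"twist":0},{"dx":0.07,"dy":-0.097,"dz":0,"twist":0},{"dx":0.079,"dy":-0.1085,"dz":0,"twist":0},{"dx":0.079,"dy":-0.1085,"dz":0,"twist":0}])

```text
t: 23.95
eef_pos: [430.4, 357.7, 150.7]
tcp_rot: [3.141, -0.0, 1.347]
ft_force: [0.6, -0.9, -0.7]
opening: 0.632
```

Emit:
carry_out(moves=[{"dx":0,"dy":0,"dz":0.03,"twist":0},{"dx":0,"dy":0,"dz":0.055,"twist":0},{"dx":0,"dy":0,"dz":0.065,"twist":0},{"dx":0,"dy":0,"dz":0.065,"twist":0}])

```text
t: 24.35
eef_pos: [431.6, 355.5, 84.5]
tcp_rot: [-3.14, 0.002, 1.343]
ft_force: [0.4, 0.2, 0.4]
opening: 0.634
```

Run:
```python
from h import *
plan(431,356.5,8,76.9)
for n in("side","top"):
    p,d=read_camera(n);q=cloud(n,d).reshape(-1,3)
    for k,x,y in(("eye",643,114),("obj",630,55)):
        a=q[(np.hypot(q[:,0]-x,q[:,1]-y)<26)&(q[:,2]>16)]
        if len(a): print(n,k,len(a),(a[:,:2].min(0)+a[:,:2].max(0))/2,np.percentile(a[:,2],97))
    cv2.imwrite(f"pics/{n}5.png",cv2.resize(p[130:400,50:330,::-1],None,fx=2,fy=2))
```

```text
from [431.6 355.5  84.5] 77.0 -> dx dy dz [ 0.8 -0.8 76.5] twist 0.1
top eye 172 [639.23387904 112.51193759] 63.49812802222649
top obj 116 [629.34522633  53.25502244] 54.66061409606314
```

View pics/side5.png

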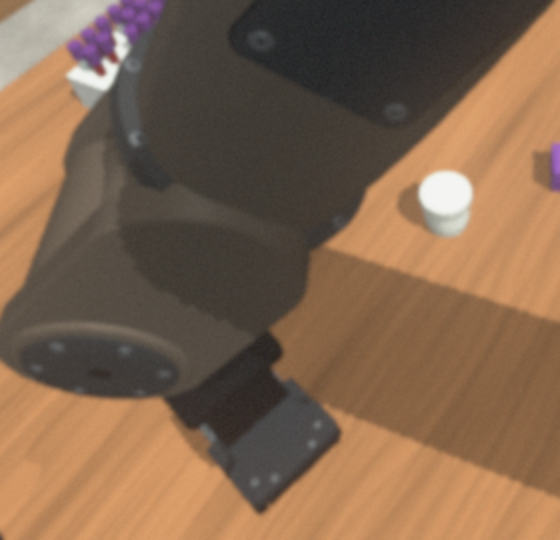

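The arm hides the bottle from the side. The top depth shows the eyepiece and objective standing in their compartments. I'll go down on the oil bottle.

Emit:
carry_out(moves=[{"dx":0.001,"dy":-0.001,"dz":0.03,"twist":0},{"dx":0.001,"dy":-0.001,"dz":0.055,"twist":0},{"dx":0.001,"dy":-0.001,"dz":0.07,"twist":0},{"dx":0.001,"dy":-0.001,"dz":0.076,"twist":0},{"dx":0.001,"dy":-0.001,"dz":0.0775,"twist":0}])

```text
t: 24.95
eef_pos: [430.9, 357.9, 8.5]
tcp_rot: [3.141, -0.0, 1.344]
ft_force: [-0.4, -0.7, 0.9]
opening: 0.634
```

Emit:
carry_out(grip=0.019, moves=[{"dx":0,"dy":0,"dz":0,"twist":0},{"dx":0,"dy":0,"dz":0,"twist":0},{"dx":0,"dy":0,"dz":0,"twist":0},{"dx":0,"dy":0,"dz":0,"twist":0},{"dx":0,"dy":0,"dz":0,"twist":0}])

```text
t: 25.45
eef_pos: [430.7, 357.9, 8.4]
tcp_rot: [3.141, -0.0, 1.344]
ft_force: [0.4, -0.3, 4.3]
opening: 0.284
```

Emit:
carry_out(moves=[{"dx":0,"dy":0,"dz":0,"twist":0},{"dx":0,"dy":0,"dz":0,"twist":0},{"dx":0,"dy":0,"dz":0,"twist":0}])

```text
t: 25.75
eef_pos: [430.6, 357.9, 8.4]
tcp_rot: [3.141, -0.0, 1.344]
ft_force: [0.3, -0.4, 5.1]
opening: 0.285
```

Emit:
carry_out(moves=[{"dx":0,"dy":0,"dz":-0.005,"twist":0},{"dx":0,"dy":0,"dz":-0.02,"twist":0},{"dx":0,"dy":0,"dz":-0.04,"twist":0},{"dx":0,"dy":0,"dz":-0.055,"twist":0},{"dx":0,"dy":0,"dz":-0.06,"twist":0}])

```text
t: 26.25
eef_pos: [430.8, 358.1, 69.5]
tcp_rot: [3.14, -0.001, 1.344]
ft_force: [-0.2, -0.2, -0.1]
opening: 0.286
```

Run:
```python
from h import *
plan(657,174,68,76.9);print(state()["opening"])
```

```text
from [430.8 358.1  69.5] 77.0 -> dx dy dz [-128.6  261.8    1.5] twist 0.1
0.2859144042023819
```

Emit:
carry_out(moves=[{"dx":-0.01,"dy":0.02,"dz":0,"twist":0},{"dx":-0.026,"dy":0.053,"dz":0,"twist":0},{"dx":-0.044,"dy":0.09,"dz":0,"twist":0},{"dx":-0.062,"dy":0.127,"dz":0,"twist":0},{"dx":-0.08,"dy":0.163,"dz":0,"twist":0}])

```text
t: 26.75
eef_pos: [572.2, 241.9, 67.5]
tcp_rot: [-3.141, 0.001, 1.344]
ft_force: [0.7, -0.3, -0.8]
opening: 0.286
```

Emit:
carry_out(moves=[{"dx":-0.016,"dy":0.033,"dz":0,"twist":0},{"dx":-0.032,"dy":0.066,"dz":0,"twist":0},{"dx":-0.044,"dy":0.09,"dz":0,"twist":0},{"dx":-0.0485,"dy":0.0985,"dz":0,"twist":0},{"dx":-0.0485,"dy":0.0985,"dz":0.01,"twist":0}])

```text
t: 27.25
eef_pos: [657.2, 173.2, 58.1]
tcp_rot: [3.14, -0.0, 1.343]
ft_force: [0.0, 0.1, -0.4]
opening: 0.284
```

Emit:
carry_out(moves=[{"dx":0,"dy":0,"dz":0.015,"twist":0},{"dx":0,"dy":0,"dz":0.03,"twist":0},{"dx":0,"dy":0,"dz":0.038,"twist":0},{"dx":0,"dy":0,"dz":0.042,"twist":0},{"dx":0,"dy":0,"dz":0.044,"twist":0}])

```text
t: 27.75
eef_pos: [656.1, 174.2, 13.5]
tcp_rot: [-3.141, 0.0, 1.345]
ft_force: [0.7, -0.8, -0.4]
opening: 0.285
```

Emit:
carry_out(moves=[{"dx":0,"dy":0,"dz":0,"twist":0},{"dx":0,"dy":0,"dz":0,"twist":0}])

```text
t: 27.95
eef_pos: [656.7, 173.9, 14.6]
tcp_rot: [3.141, -0.0, 1.344]
ft_force: [1.1, -0.8, -1.6]
opening: 0.287
```

Emit:
carry_out(moves=[{"dx":0,"dy":0,"dz":0.001,"twist":0},{"dx":0,"dy":0,"dz":0.002,"twist":0},{"dx":0,"dy":0,"dz":0.0025,"twist":0},{"dx":0,"dy":0,"dz":0.0025,"twist":0}])

```text
t: 28.35
eef_pos: [656.4, 173.8, 11.6]
tcp_rot: [-3.142, 0.0, 1.344]
ft_force: [-0.1, 0.3, -0.7]
opening: 0.288
```

Emit:
carry_out(moves=[{"dx":0,"dy":0,"dz":0.0005,"twist":0},{"dx":0,"dy":0,"dz":0.0005,"twist":0},{"dx":0,"dy":0,"dz":0.0005,"twist":0}])

```text
t: 28.65
eef_pos: [656.5, 173.8, 11.5]
tcp_rot: [3.141, 0.0, 1.344]
ft_force: [-2.1, -0.4, 4.7]
opening: 0.287
```

Emit:
carry_out(moves=[{"dx":0,"dy":0,"dz":0.0005,"twist":0},{"dx":0,"dy":0,"dz":0.0005,"twist":0},{"dx":0,"dy":0,"dz":0.0005,"twist":0}])

```text
t: 28.95
eef_pos: [656.5, 173.8, 11.5]
tcp_rot: [3.141, -0.0, 1.344]
ft_force: [-3.4, -0.5, 9.4]
opening: 0.29
```

Emit:
carry_out(grip=0.045, moves=[{"dx":0,"dy":0,"dz":0,"twist":0},{"dx":0,"dy":0,"dz":0,"twist":0},{"dx":0,"dy":0,"dz":0,"twist":0},{"dx":0,"dy":0,"dz":0,"twist":0}])

```text
t: 29.35
eef_pos: [656.4, 173.8, 10.3]
tcp_rot: [-3.141, 0.0, 1.344]
ft_force: [0.2, -0.7, 0.2]
opening: 0.472
```

Emit:
carry_out(moves=[{"dx":0,"dy":0,"dz":-0.02,"twist":0},{"dx":0,"dy":0,"dz":-0.05,"twist":0},{"dx":0,"dy":0,"dz":-0.08,"twist":0},{"dx":0,"dy":0,"dz":-0.11,"twist":0},{"dx":0,"dy":0,"dz":-0.14,"twist":0}])

```text
t: 29.85
eef_pos: [656.3, 173.8, 151.7]
tcp_rot: [-3.141, 0.0, 1.344]
ft_force: [0.1, 0.4, -0.2]
opening: 0.47
```

Run:
```python
from h import *
plan(580,336.5,150,98)
```

```text
from [656.3 173.8 151.7] 77.0 -> dx dy dz [ 141.4 -110.9    1.7] twist -21.0
```

Emit:
carry_out(grip=0.07, moves=[{"dx":0.03,"dy":-0.024,"dz":0,"twist":-5},{"dx":0.065,"dy":-0.051,"dz":0,"twist":-11},{"dx":0.1,"dy":-0.078,"dz":0,"twist":-17},{"dx":0.13,"dy":-0.102,"dz":0,"twist":-21},{"dx":0.1415,"dy":-0.111,"dz":0,"twist":-21}])

```text
t: 30.35
eef_pos: [578.3, 339.5, 150.5]
tcp_rot: [-3.141, -0.0, 1.715]
ft_force: [0.1, -0.4, 0.8]
opening: 0.732
```

Emit:
carry_out(moves=[{"dx":0,"dy":0,"dz":0,"twist":0},{"dx":0,"dy":0,"dz":0.02,"twist":0},{"dx":0,"dy":0,"dz":0.035,"twist":0},{"dx":0,"dy":0,"dz":0.035,"twist":0}])

```text
t: 30.75
eef_pos: [579.8, 334.9, 113.2]
tcp_rot: [-3.138, 0.001, 1.709]
ft_force: [-0.5, -0.0, 0.3]
opening: 0.736
```

Run:
```python
from h import *
plan(580,336.5,28,98)
for n in("side","top"):
    p,d=read_camera(n);q=cloud(n,d).reshape(-1,3)
    for k,x,y in(("eye",643,114),("obj",630,55),("oil",657,174)):
        a=q[(np.hypot(q[:,0]-x,q[:,1]-y)<26)&(q[:,2]>16)]
        if len(a): print(n,k,len(a),(a[:,:2].min(0)+a[:,:2].max(0))/2,np.percentile(a[:,2],97))
    cv2.imwrite(f"pics/{n}6.png",cv2.resize(p[130:400,50:330,::-1],None,fx=2,fy=2))
```

```text
from [579.8 334.9 113.2] 97.9 -> dx dy dz [ 1.5  0.4 85.2] twist -0.1
side eye 285 [639.20352783 115.7358683 ] 60.11673059896974
side obj 69 [628.33420833  61.94600461] 42.7143114691196
side oil 236 [653.09286941 173.59568817] 62.040079956343874
top eye 178 [640.17058903 112.35634447] 62.80777863942181
top obj 111 [629.46201488  53.28574757] 54.17287557612576
top oil 136 [653.15493877 170.91454815] 64.60038185053051
```

View pics/side6.png

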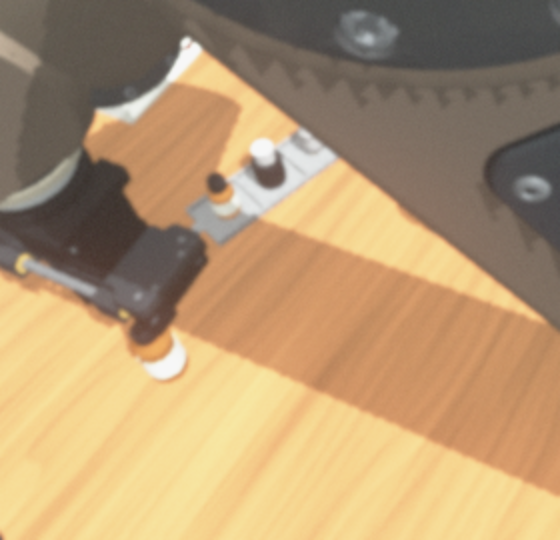

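In the side crop the oil bottle (222,195) and eyepiece (265,165) stand upright in the tray, and the stain bottle (160,358) is under the jaws. I'll go down on it.

Emit:
carry_out(moves=[{"dx":0,"dy":0,"dz":0.02,"twist":0},{"dx":0,"dy":0,"dz":0.045,"twist":0},{"dx":0,"dy":0,"dz":0.07,"twist":0},{"dx":0,"dy":0,"dz":0.083,"twist":0},{"dx":0,"dy":0,"dz":0.087,"twist":0}])

```text
t: 31.35
eef_pos: [580.0, 336.3, 27.8]
tcp_rot: [-3.14, 0.0, 1.71]
ft_force: [0.1, -0.4, -0.4]
opening: 0.738
```

Emit:
carry_out(grip=0.026, moves=[{"dx":0,"dy":0,"dz":0,"twist":0},{"dx":0,"dy":0,"dz":0,"twist":0},{"dx":0,"dy":0,"dz":0,"twist":0},{"dx":0,"dy":0,"dz":0,"twist":0},{"dx":0,"dy":0,"dz":0,"twist":0}])

```text
t: 31.85
eef_pos: [580.3, 336.8, 29.1]
tcp_rot: [3.141, -0.0, 1.711]
ft_force: [0.2, 0.8, 0.2]
opening: 0.369
```

Emit:
carry_out(moves=[{"dx":0,"dy":0,"dz":0,"twist":0},{"dx":0,"dy":0,"dz":0,"twist":0},{"dx":0,"dy":0,"dz":0,"twist":0}])

```text
t: 32.15
eef_pos: [580.3, 336.7, 29.1]
tcp_rot: [3.141, -0.0, 1.711]
ft_force: [-1.0, -0.2, 5.8]
opening: 0.372
```

Emit:
carry_out(moves=[{"dx":0,"dy":0,"dz":-0.008,"twist":0},{"dx":0,"dy":0,"dz":-0.03,"twist":0},{"dx":0,"dy":0,"dz":-0.06,"twist":0},{"dx":0,"dy":0,"dz":-0.085,"twist":0},{"dx":0,"dy":0,"dz":-0.095,"twist":0}])

```text
t: 32.65
eef_pos: [580.6, 337.0, 126.2]
tcp_rot: [3.139, -0.001, 1.711]
ft_force: [0.7, -0.5, -1.6]
opening: 0.373
```

Run:
```python
from h import *
plan(632.5,-77.6,124,98);print(state()["opening"])
```

```text
from [580.6 337.  126.2] 98.0 -> dx dy dz [-417.7   -6.5    2.2] twist 0.0
0.37323048604101616
```

Emit:
carry_out(moves=[{"dx":-0.015,"dy":0,"dz":0,"twist":0},{"dx":-0.045,"dy":-0.001,"dz":0,"twist":0},{"dx":-0.08,"dy":-0.001,"dz":0,"twist":0},{"dx":-0.115,"dy":-0.002,"dz":0,"twist":0},{"dx":-0.15,"dy":-0.002,"dz":0,"twist":0}])

```text
t: 33.15
eef_pos: [598.1, 185.4, 121.9]
tcp_rot: [-3.139, 0.0, 1.711]
ft_force: [0.9, -0.0, -1.3]
opening: 0.373
```

Emit:
carry_out(moves=[{"dx":-0.035,"dy":-0.001,"dz":0,"twist":0},{"dx":-0.07,"dy":-0.001,"dz":0,"twist":0},{"dx":-0.105,"dy":-0.002,"dz":0,"twist":0},{"dx":-0.14,"dy":-0.002,"dz":0,"twist":0},{"dx":-0.175,"dy":-0.003,"dz":0,"twist":0}])

```text
t: 33.65
eef_pos: [619.4, 11.8, 121.9]
tcp_rot: [-3.139, -0.0, 1.71]
ft_force: [-0.3, 0.2, -1.0]
opening: 0.369
```

Emit:
carry_out(moves=[{"dx":-0.03,"dy":0,"dz":0,"twist":0},{"dx":-0.06,"dy":-0.001,"dz":0,"twist":0},{"dx":-0.08,"dy":-0.001,"dz":0,"twist":0},{"dx":-0.09,"dy":-0.001,"dz":0,"twist":0},{"dx":-0.0925,"dy":-0.001,"dz":0,"twist":0}])

```text
t: 34.15
eef_pos: [631.7, -78.8, 122.5]
tcp_rot: [-3.14, -0.001, 1.709]
ft_force: [0.0, 0.5, -1.2]
opening: 0.372
```

Emit:
carry_out(moves=[{"dx":0,"dy":0,"dz":0.01,"twist":0},{"dx":0,"dy":0,"dz":0.03,"twist":0},{"dx":0,"dy":0,"dz":0.05,"twist":0},{"dx":0,"dy":0,"dz":0.06,"twist":0},{"dx":0,"dy":0,"dz":0.06,"twist":0}])

```text
t: 34.65
eef_pos: [631.4, -76.6, 61.9]
tcp_rot: [-3.139, -0.001, 1.712]
ft_force: [0.4, -0.1, -0.8]
opening: 0.372
```

Run:
```python
from h import *
plan(632.5,-77.6,32,98);print(state()["opening"])
for n in("side","top"):
    p,d=read_camera(n);np.savez(n+"7.npz",p=p,d=d)
    cv2.imwrite(f"pics/{n}7.png",cv2.resize(p[100:290,120:340,::-1],None,fx=3,fy=3))
```

```text
from [631.4 -76.6  61.9] 98.1 -> dx dy dz [-1.1  0.9 29.9] twist 0.1
0.37225074743780195
```

View pics/side7.png

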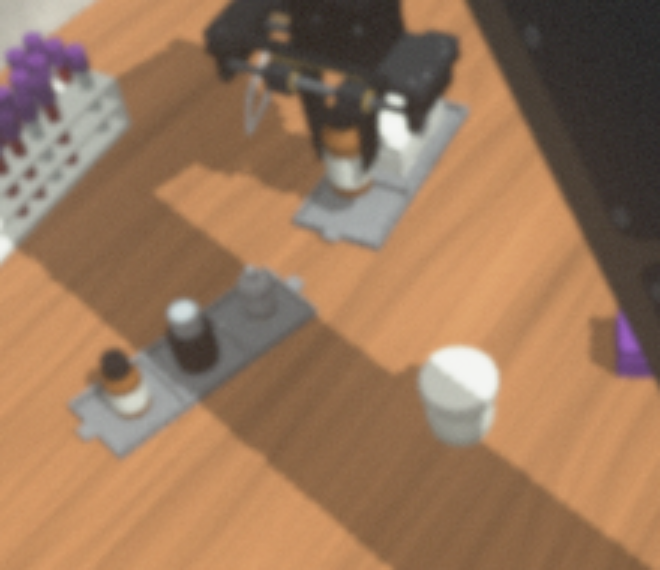

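The picture shows all three small things standing in their compartments: oil (125,385), eyepiece (190,335), objective (258,293). The stain bottle is held upright over the short compartment at (348,165). I'll lower it.

Emit:
carry_out(moves=[{"dx":-0.001,"dy":0.0,"dz":0.012,"twist":0},{"dx":-0.001,"dy":0.0,"dz":0.021,"twist":0},{"dx":-0.001,"dy":0.0,"dz":0.025,"twist":0},{"dx":-0.001,"dy":0,"dz":0.027,"twist":0},{"dx":-0.001,"dy":0,"dz":0.028,"twist":0}])

```text
t: 35.25
eef_pos: [632.5, -78.7, 35.4]
tcp_rot: [-3.141, 0.0, 1.711]
ft_force: [0.3, -0.3, -0.5]
opening: 0.369
```

Emit:
carry_out(moves=[{"dx":0,"dy":0,"dz":0,"twist":0},{"dx":0,"dy":0,"dz":0,"twist":0}])

```text
t: 35.45
eef_pos: [632.6, -78.6, 35.9]
tcp_rot: [3.141, 0.0, 1.711]
ft_force: [-0.1, -0.2, -0.7]
opening: 0.37
```

Emit:
carry_out(moves=[{"dx":0,"dy":0,"dz":0.001,"twist":0},{"dx":0,"dy":0,"dz":0.002,"twist":0},{"dx":0,"dy":0,"dz":0.003,"twist":0},{"dx":0,"dy":0,"dz":0.003,"twist":0}])

```text
t: 35.85
eef_pos: [632.4, -78.6, 32.5]
tcp_rot: [-3.141, 0.0, 1.711]
ft_force: [-0.1, 0.3, -1.8]
opening: 0.37
```

Emit:
carry_out(moves=[{"dx":0,"dy":0,"dz":0.0005,"twist":0},{"dx":0,"dy":0,"dz":0.0005,"twist":0},{"dx":0,"dy":0,"dz":0.0005,"twist":0}])

```text
t: 36.15
eef_pos: [632.5, -78.6, 32.1]
tcp_rot: [3.142, 0.0, 1.711]
ft_force: [0.6, -0.1, -0.8]
opening: 0.371
```

Emit:
carry_out(moves=[{"dx":0,"dy":0,"dz":0.0005,"twist":0},{"dx":0,"dy":0,"dz":0.0005,"twist":0},{"dx":0,"dy":0,"dz":0.0005,"twist":0}])

```text
t: 36.45
eef_pos: [632.5, -78.6, 32.1]
tcp_rot: [3.141, 0.0, 1.711]
ft_force: [-2.3, 0.2, 5.6]
opening: 0.375
```

Emit:
carry_out(grip=0.06, moves=[{"dx":0,"dy":0,"dz":0,"twist":0},{"dx":0,"dy":0,"dz":0,"twist":0},{"dx":0,"dy":0,"dz":0,"twist":0},{"dx":0,"dy":0,"dz":0,"twist":0}])

```text
t: 36.85
eef_pos: [632.5, -78.6, 31.5]
tcp_rot: [-3.142, 0.0, 1.711]
ft_force: [-0.3, 0.5, 0.1]
opening: 0.613
```

Emit:
carry_out(moves=[{"dx":0,"dy":0,"dz":-0.02,"twist":0},{"dx":0,"dy":0,"dz":-0.05,"twist":0},{"dx":0,"dy":0,"dz":-0.09,"twist":0},{"dx":0,"dy":0,"dz":-0.13,"twist":0},{"dx":0,"dy":0,"dz":-0.17,"twist":0}])

```text
t: 37.35
eef_pos: [632.2, -78.5, 203.2]
tcp_rot: [-3.141, 0.0, 1.711]
ft_force: [-0.3, -0.4, 1.1]
opening: 0.631
```

Emit:
carry_out(moves=[{"dx":-0.03,"dy":-0.02,"dz":0,"twist":0},{"dx":-0.07,"dy":-0.04,"dz":0,"twist":0},{"dx":-0.11,"dy":-0.06,"dz":0,"twist":0},{"dx":-0.15,"dy":-0.08,"dz":0,"twist":0},{"dx":-0.19,"dy":-0.1,"dz":0,"twist":0}])

```text
t: 37.85
eef_pos: [559.2, -282.2, 201.7]
tcp_rot: [3.141, 0.0, 1.711]
ft_force: [0.3, -0.3, 0.5]
opening: 0.628
```

Emit:
carry_out(moves=[{"dx":-0.03,"dy":-0.02,"dz":0,"twist":0},{"dx":-0.07,"dy":-0.04,"dz":0,"twist":0},{"dx":-0.11,"dy":-0.06,"dz":0,"twist":0},{"dx":-0.15,"dy":-0.08,"dz":0,"twist":0},{"dx":-0.19,"dy":-0.1,"dz":0,"twist":0}])

```text
t: 38.35
eef_pos: [486.6, -484.4, 201.6]
tcp_rot: [3.142, 0.0, 1.711]
ft_force: [1.0, 0.5, 0.0]
opening: 0.635
```

Run:
```python
from h import *
def fr(c,a,x,y):
    a=np.radians(a);l=np.array([np.cos(a),np.sin(a)]);d=np.array([x,y])-c;return np.round([d@[l[1],-l[0]],d@l],1)
M=(643,114),77;S=(640.5,-135),98
L=dict(eye=(643,114,23,*M),obj=(630,55,22,*M),oil=(657,174,22,*M),stain=(632,-78,28,*S),box=(645,-168,60,*S),pot=(440.5,59.5,45,(0,0),90),can=(585.5,-364.5,45,(0,0),90),dish=(461.3,-365,45,(0,0),90))
for n in("side","top"):
    p,d=read_camera(n);q=cloud(n,d).reshape(-1,3)
    for k,(x,y,r,c,a) in L.items():
        b=q[(np.hypot(q[:,0]-x,q[:,1]-y)<r)&(q[:,2]>(28 if k=="box" else 12))]
        if k=="box":b=b[b[:,2]<45]
        if len(b):
            t=b[b[:,2]>np.percentile(b[:,2],98)-5][:,:2].mean(0);print(n,k,len(b),"top c",t.round(1),"ztop",np.percentile(b[:,2],98).round(1),"tray xy",fr(c,a,*t))
    cv2.imwrite(f"pics/{n}8.png",p[:,:,::-1] if n=="top" else cv2.resize(p[60:270,120:380,::-1],None,fx=3,fy=2.8))
print(state()["eef_pos"],state()["t"])
```

```text
side eye 300 top c [641.7 115.3] ztop 60.6 tray xy [-1.5  1. ]
side obj 172 top c [628.7  55.3] ztop 53.5 tray xy [ -0.8 -60.4]
side oil 252 top c [654.  173.9] ztop 62.3 tray xy [-2.8 60.9]
side stain 361 top c [630.5 -75.7] ztop 91.1 tray xy [-1.7 60.1]
side box 423 top c [ 643.5 -164.9] ztop 39.4 tray xy [ -1.2 -30. ]
side pot 641 top c [440.   61.5] ztop 55.1 tray xy [440.   61.5]
side can 423 top c [ 585.3 -363.5] ztop 73.6 tray xy [ 585.3 -363.5]
side dish 244 top c [ 461.3 -363.6] ztop 17.6 tray xy [ 461.3 -363.6]
top eye 181 top c [642.6 114.3] ztop 63.2 tray xy [-0.5  0.2]
top obj 120 top c [628.4  53.3] ztop 55.5 tray xy [ -0.5 -62.5]
top oil 139 top c [654.5 171.6] ztop 65.2 tray xy [-1.7 58.7]
top stain 238 top c [631.2 -78.4] ztop 93.2 tray xy [-1.3 57.4]
top box 608 top c [ 644.3 -168.7] ztop 43.3 tray xy [ -0.9 -33.9]
top pot 420 top c [439.5  58.5] ztop 58.5 tray xy [439.5  58.5]
top can 453 top c [ 585.8 -366.5] ztop 77.9 tray xy [ 585.8 -366.5]
top dish 1327 top c [ 421.2 -358.6] ztop 597.8 tray xy [ 421.2 -358.6]
[ 485.09293362 -487.36203036  200.96100285] 38.45
```

View pics/side8.png

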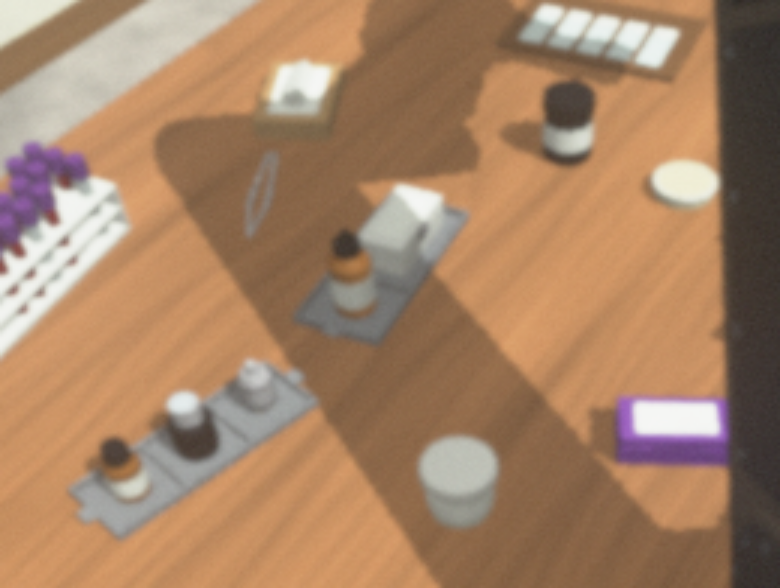

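View pics/top8.png

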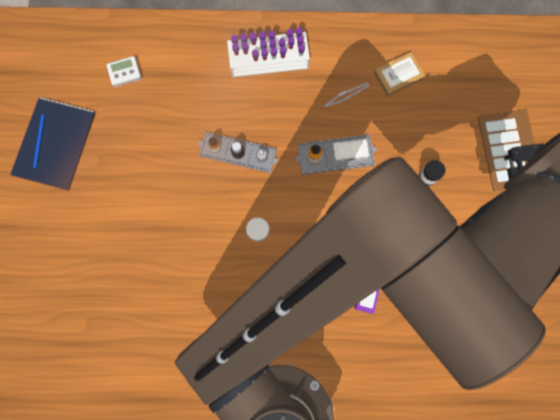

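Both views show all five things upright in the right compartments, within about 4 mm of centre. The pot, canister and dish have not moved, and the gripper is clear. I'm handing in.

```bash
python3 -c "
from cell import *
print(job_done())"
```

```text
the job is handed in; nothing more can be done
None
```

Both trays are made up, and I handed the job in at about 38.5 s. Each thing was lowered to a light contact of about 5–9 N before I let go.

- **Microscope tray:** the objective, eyepiece and oil bottle are each in their own compartment, in that order from the −y end.
- **Smear tray:** the slide box lies flat in the long compartment, and the stain bottle is in the short one.
- **Position and height:** in the last check both views put all five within about 4 mm of their compartment centres. Their tops were about 3 mm higher than on the desk, which matches the tray floor. The pictures show them upright.
- **Bystanders:** the pot and canister are within measurement noise of where they started in both views. The arm hid the dish from the top camera, so that reading was invalid. The side camera shows the dish unmoved.
- **Disagreements:** the top camera's depth reads about 2–4 mm higher than the side camera's, at the start and at the end alike. I put this down to calibration.
- **Regrips:** the first grips on the objective and the eyepiece looked too close to their shoulders, so I regripped both about 4 mm lower before lifting.

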